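# Shim the hub gap with two slotted packers and shut the keeper

## Task

The hub in the axle stand leaves a gap on the axle beside the grey cheek: choose the two of the four coloured slotted packers that together fill it snugly, with only a couple of millimetres of play, and slide both in from the robot's side, upright and fully home on the axle, without forcing them. Then push the orange tab to slide the keeper bar fully shut across their backs. Leave the two unneeded packers and the other odds and ends where they are.

Things in the scene. Friction and masses are not known exactly. Their poses are not given: they have to be found in the camera images.
- stand: Grey painted axle stand, fixed. Its upright cheek is 16 mm thick, 60 mm high. Origin: on the ledge, straight under the axle's centre line, in the plane of the cheek's inner face (y = 0). x points away from the robot, the way packers slide in; y from the cheek across the gap to the hub in the bay. The gap's floor is the ledge; it is open above and to the front (-x).
- axle (a point): Point on the axle's centre line at the cheek's inner face, 21 mm above the stand's origin. The axle is a fixed bare steel rod, 12 mm in diameter, along the stand's y across the whole gap. Axes as the stand's.
- mouth (a point): Front of the gap at the cheek: stand x = -28 mm, y = 0, on the ledge. Here the inner corners of cheek and hub are rounded with 8 mm radius, so the gap narrows to its full tightness at stand x = -20 mm.
- hub_thick: Black hub dummy, 64 mm thick along y, 60 mm high, fixed. This or the white one is in the bay on the axle (origin at stand x = 0, y = 75 mm); the other is parked behind (stand x = 130 mm), unused. Origin: on the ledge under its axis, axes parallel to the stand's; flat inner face at its y = -39 mm. In the bay it leaves a gap of 36 mm (stand y = 0 to 36 mm).
- hub_thin: White hub dummy, 52 mm thick along y, otherwise like the black one; its flat inner face is at y = -27 mm from its origin. In the bay it leaves a gap of 48 mm (stand y = 0 to 48 mm).
- keeper (a joint): Keeper bar sliding along stand +y across the front of the gap, in m: 0 to 0.008 = open, as at the start; 0.075 = fully shut. Stays where it is left; takes about 2 N. Steel, 6 mm thick (stand x = -44 to -38 mm), 12 to 28 mm above the ledge; its end is at stand y = -25 mm plus the joint value. It cannot pass a packer that sticks out to the front.
- keeper_tab (a point): On the keeper's orange upright push tab at the bar's outer (-y) end, 48 mm above the ledge, at stand x = -41 mm, y = -122 mm plus the joint value. The tab is 26 mm wide in stand x, 6 mm thick in y, from 12 to 60 mm above the ledge; push it to stand +y.
- packer_yellow_mid (a point): Loose yellow slotted packer, 12 mm thick (y), 60 long (x), 44 high, about 60 g, standing on its long edge, x axis within 0.4 rad of world x. Point: its centre, 22 mm up. Slot 18 mm high (12 to 30 mm up), open at the nose (+x), ends at x = -6; tail (x = -30 to -6) solid, for gripping across y. End corners rounded 6 mm. Fully home: slot end on the axle, centre at stand x = 0.
- packer_green_mid (a point): Loose green slotted packer, 16 mm thick (y), 60 long (x), 44 high, about 80 g, standing on its long edge, x axis within 0.4 rad of world x. Point: its centre, 22 mm up. Slot 18 mm high (12 to 30 mm up), open at the nose (+x), ends at x = -6; tail (x = -30 to -6) solid, for gripping across y. End corners rounded 6 mm. Fully home: slot end on the axle, centre at stand x = 0.
- packer_blue_mid (a point): Loose blue slotted packer, 22 mm thick (y), 60 long (x), 44 high, about 110 g, standing on its long edge, x axis within 0.4 rad of world x. Point: its centre, 22 mm up. Slot 18 mm high (12 to 30 mm up), open at the nose (+x), ends at x = -6; tail (x = -30 to -6) solid, for gripping across y. End corners rounded 6 mm. Fully home: slot end on the axle, centre at stand x = 0.
- packer_red_mid (a point): Loose red slotted packer, 30 mm thick (y), 60 long (x), 44 high, about 150 g, standing on its long edge, x axis within 0.4 rad of world x. Point: its centre, 22 mm up. Slot 18 mm high (12 to 30 mm up), open at the nose (+x), ends at x = -6; tail (x = -30 to -6) solid, for gripping across y. End corners rounded 6 mm. Fully home: slot end on the axle, centre at stand x = 0.
- funnel_mid (a point): Bystander: loose red plastic funnel, mouth down, 90 mm across, 85 mm high; point half-way up.
- spacer_mid (a point): Bystander: loose aluminium axle spacer tube standing on end, 32 mm diameter, 45 mm high; point half-way up.
- mirror_mount_mid (a point): Bystander: loose black plastic mirror mount, 50 x 30 mm, 44 mm high; point half-way up.
- bulb_mid (a point): Bystander: loose clear indicator bulb standing on its brass base, 18 mm diameter, 37 mm high; point half-way up.
There are look-alikes about, which are no part of the job. Leave any pink or purple look-alike of the part that bears packer_yellow_mid alone.

How it is judged (in metres and radians):
On the way, in this order (a step that is already met when the one before it is completed fails the run):
1. the two right packers are fully home in the gap while the keeper is still open (((x of hub_thick in the frame of stand below 0.05 m and x of packer_yellow_mid in the frame of stand between -0.005 and 0.005 m and y of packer_yellow_mid in the frame of stand between 0.002 and 0.034 m and z of packer_yellow_mid in the frame of stand between 0.018 and 0.027 m and angle between the x axis of each of packer_yellow_mid, packer_blue_mid and the x axis of stand, either way round below 0.1 rad and x of packer_blue_mid in the frame of stand between -0.005 and 0.005 m and y of packer_blue_mid in the frame of stand between 0.002 and 0.034 m and z of packer_blue_mid in the frame of stand between 0.018 and 0.027 m) or (x of hub_thin in the frame of stand below 0.05 m and x of packer_green_mid in the frame of stand between -0.005 and 0.005 m and y of packer_green_mid in the frame of stand between 0.002 and 0.046 m and z of packer_green_mid in the frame of stand between 0.018 and 0.027 m and angle between the x axis of each of packer_green_mid, packer_red_mid and the x axis of stand, either way round below 0.1 rad and x of packer_red_mid in the frame of stand between -0.005 and 0.005 m and y of packer_red_mid in the frame of stand between 0.002 and 0.046 m and z of packer_red_mid in the frame of stand between 0.018 and 0.027 m)) and value of joint keeper below 0.03 m), for 0.2 s.
2. the keeper is shut (value of joint keeper above 0.07 m), for 0.2 s.
At the end, for the whole second after the job is handed in: Black hub in the bay: yellow and blue packers; white hub: green and red. Both stand upright in the gap on the axle, either order, at rest, centres within 5 mm of fully home and in line with the stand within 0.1 rad; the keeper is within 5 mm of fully shut (((x of hub_thick in the frame of stand below 0.05 m and x of packer_yellow_mid in the frame of stand between -0.005 and 0.005 m and y of packer_yellow_mid in the frame of stand between 0.002 and 0.034 m and z of packer_yellow_mid in the frame of stand between 0.018 and 0.027 m and angle between the x axis of each of packer_yellow_mid, packer_blue_mid and the x axis of stand, either way round below 0.1 rad and x of packer_blue_mid in the frame of stand between -0.005 and 0.005 m and y of packer_blue_mid in the frame of stand between 0.002 and 0.034 m and z of packer_blue_mid in the frame of stand between 0.018 and 0.027 m) or (x of hub_thin in the frame of stand below 0.05 m and x of packer_green_mid in the frame of stand between -0.005 and 0.005 m and y of packer_green_mid in the frame of stand between 0.002 and 0.046 m and z of packer_green_mid in the frame of stand between 0.018 and 0.027 m and angle between the x axis of each of packer_green_mid, packer_red_mid and the x axis of stand, either way round below 0.1 rad and x of packer_red_mid in the frame of stand between -0.005 and 0.005 m and y of packer_red_mid in the frame of stand between 0.002 and 0.046 m and z of packer_red_mid in the frame of stand between 0.018 and 0.027 m)) and value of joint keeper above 0.07 m and linear speed of each of packer_yellow, packer_green, packer_blue, packer_red below 0.02 m/s); the robot touches nothing.
It fails at once if an unneeded packer is moved by more than 30 mm ((x of hub_thick in the frame of stand below 0.05 m and distance of any of packer_green_mid, packer_red_mid from where it was at the start of the episode above 0.03 m) or (x of hub_thin in the frame of stand below 0.05 m and distance of any of packer_yellow_mid, packer_blue_mid from where it was at the start of the episode above 0.03 m)).
It fails at once if a bystander is moved by more than 30 mm (distance of any of funnel_mid, spacer_mid, mirror_mount_mid, bulb_mid from where it was at the start of the episode above 0.03 m).
It fails at once if a packer is forced: pressed against the stand or a hub with more than 40 N (contact force between any of packer_yellow, packer_green, packer_blue, packer_red and stand above 40 N or contact force between any of packer_yellow, packer_green, packer_blue, packer_red and hub_thick above 40 N or contact force between any of packer_yellow, packer_green, packer_blue, packer_red and hub_thin above 40 N).
It also fails if it takes over 72 s, if anything falls off the work surface, if the arm or the gripper's body presses on something with over 40 N, if the wrist force passes 120 N, or if a joint passes its speed limit or range.

## Robot

A 7-joint arm with a two-finger parallel gripper is mounted at the origin on the work surface. World frame = base frame: x ahead of the robot, y to its left, z up, the work surface at z = 0. Lengths are in mm, angles in rad, forces in N, time in s.
With the tool pointing down it reaches from about 400 to 875 mm from the base axis. Payload 4.4 kg.
Tool frame: the origin (TCP) lies on the centre line of the jaws, within the pads' length; the fingertips stand 25 mm ahead of it and the grasp point (between the pads) lies 6 mm ahead of it (ctrl.finger_overhang is the distance from the TCP to the fingertips, in mm); z points along the fingers, y is the line along which they close (so a half turn about z gives the same grasp; the last joint's range is limited). The gripper opens to 85 mm and grips with 20 to 120 N. Pads are 22 mm wide; open, the fingers measure 114 mm over their backs; the gripper's body (76 mm by 85 mm) begins 54 mm behind the grasp point. The pads swing forward as they close: fully open they stand 13 mm farther back than shut.
Start: joints at [-1.285, 0.628, 0.038, 1.517, -0.027, 0.996, -0.02], TCP at [223.96, 610.213, 256.313] pointing down, gripper open.
Joint ranges: [-3.06, 3.06], [-0.37, 2.12], [-1.25, 1.32], [0.18, 2.47], [-1.1, 4.24], [0.23, 1.98], [-2.94, 2.94]. Speed limits (rad/s): [2.57, 2.57, 3.14, 3.14, 3.14, 3.14, 3.14].

## Interface

Orientations are given as [roll, pitch, yaw] about the fixed x, y, z axes, in that order (R = Rz(yaw) Ry(pitch) Rx(roll)).
In Python, from cell import ctrl gives the robot as it stands. The module is installed in compiled form; this text tells all that it offers.
- The arm moves only by the tool play_rows, never from a script. Its argument "targets" is a list of rows, each a list of 5 numbers: the closure, from 0 (fully open) to 1 (shut), then the shift along the tool's x, y, z in cm, then the turn about the tool's z in degrees. In form: [[gripper, dx, dy, dz, spin], ...]. A call has 1 to 10 rows; each row is the pose to reach, as a shift and turn from the pose commanded when the call began, along the tool's axes at that moment; what a row does not reach only later rows make up. A row lasts 1/10 s, in which the tool goes at most 50 mm and 8.59 degrees, less where a joint would pass 70% of its speed; a pose out of reach is approached as far as the arm can. A call with a gripper value outside its range is refused whole. The fingers move at their own pace and stop on an object; the grip force is fixed at half the most. Time passes only in rows, so rows that repeat a pose let the fingers close. It gives the time, the measured TCP pose, the force, the opening and the grip force at its end, in the units of the state.
- ctrl.read_state(): the state, without advancing time (a new reading comes with each control period).
- ctrl.get_image(name): name is "scene" or "top" or "wrist"; returns (picture, depth): 420x560x3 uint8, red, green, blue; 420x560 float32, mm along the optical axis (not along the pixel's ray), 0 where there is no reading.
- ctrl.calibration(name): a dict with "vfov" (degrees; the focal length in pixels is half the picture's height over the tangent of half this angle, whatever the lens; pixels are square), "cx", "cy" (the principal point, pixels), "extrinsics" (4x4, takes a point from camera to world coordinates); the wrist camera has in their place "mount" (4x4, takes a point from camera to tool coordinates, whose origin is the TCP and whose axes are the flange's). Camera axes: x right, y down, z forward; pixel columns grow to the right and rows downward; lengths in mm; the calibration is good to about 2 mm. A picture is of the moment at which its call begins: read the wrist's pose just before it. calibration takes no time and is no camera call.
- ctrl.finish_job(): hands the job in; it is judged then, once.
Trained networks look in the newest picture that a camera, given by its name, has taken for a name from the list of things; names that differ only in an ending like _2 or _b are one class to them, and where a whole thing is asked for, a point or a joint stands for the part that bears it (a point fixed in the world has none). Each returns a list of dicts, best first, with "confidence" (0 to 1); they miss things now and then, are a little off and sometimes report something else, mostly with a low value. They report only what shows in the picture. A call takes as long as a camera call. They do not tell look-alikes from the thing itself.
- ctrl.search_frame(camera, name): "bbox" ([left, top, right, bottom] in pixels, round what is visible of it).
- ctrl.trace(camera, name): "pixels" (420x560 bool, what is visible of it) and "bbox" ([left, top, right, bottom] in pixels, round what is visible of it).
The state is a dict: "clock": time; "qpos": joint angles; "qd": joint speeds; "tau": joint torques, N m; "eef_pos": TCP position; "tool_rot": TCP orientation; "force": force on the tool from outside, world axes, zero at the start; "torque": the same for the moment, N m; "width": finger opening in mm; "gripper_force": force on a finger pad.
Only numpy, scipy, OpenCV 4.12 (cv2) and the standard library are available. Lean on these libraries where they do the work, as an engineer would, in place of code of your own. Each camera call takes 0.05 s, during which the arm holds its last target. There are 200 camera calls.

## Working session

There is one attempt and no reset: what is moved stays moved. The work goes in short steps, Python scripts to look and compute and a tool call to move; the robot and the scene stay as the last step left them, time stands still between calls to the robot, and variables do not carry over. Pictures are saved under pics/ and viewed, at most 10 in all, crops included, and the job is handed in when it is done.

Besides the shell and the picture viewer there is one more tool, called as a command line: name --pt "numbers of a row" for each row, then --argument value for the rest. play_rows: Moves the arm, as the interface text tells. Its arguments: {"type":"object","properties":{"targets":{"type":"array"}},"required":["targets"]}

```bash
mkdir -p pics; cat > h.py <<'E'
import numpy as np, cv2
from cell import ctrl
from scipy.spatial.transform import Rotation as R
def cam(name):
    s=ctrl.read_state(); c=ctrl.calibration(name); im,d=ctrl.get_image(name)
    if name=='wrist':
        T=np.eye(4);T[:3,:3]=R.from_euler('xyz',s['tool_rot']).as_matrix();T[:3,3]=s['eef_pos'];T=T@np.array(c['mount'])
    else: T=np.array(c['extrinsics'])
    f=210/np.tan(np.radians(c['vfov'])/2)
    v,u=np.mgrid[0:420,0:560]
    P=np.stack([(u-c['cx'])/f*d,(v-c['cy'])/f*d,d,np.ones_like(d)],-1)@T.T
    P=P[...,:3]; P[d==0]=np.nan
    return im,d,P
def save(n,im): cv2.imwrite('pics/'+n,cv2.resize(im[...,::-1],(784,588)))
E
python3 - <<'E'
from h import *
s=ctrl.read_state(); print({k:np.round(v,3) for k,v in s.items()})
for n in ('top','scene'):
    im,d,P=cam(n); save(n+'0.png',im); np.save(n+'P.npy',P); np.save(n+'I.npy',im)
    for k in ['packer_yellow_mid','packer_green_mid','packer_blue_mid','packer_red_mid','hub_thick','hub_thin','keeper_tab','stand']:
        for r in ctrl.trace(n,k)[:3]:
            m=r['pixels']; p=P[m]; p=p[~np.isnan(p[:,0])]
            if len(p): 
                z=np.percentile(p[:,2],95); t=p[p[:,2]>z-5]
                print(n,k,round(r['confidence'],2),np.round(r['bbox']),'z',round(z),'top med',np.round(t.mean(0)),'rgb',im[m].mean(0).round())
E
```

```text
{'clock': np.float64(0.0), 'qpos': array([-1.285,  0.629,  0.038,  1.518, -0.027,  0.996, -0.02 ]), 'qd': array([-0.001, -0.   ,  0.001, -0.002,  0.001, -0.001, -0.   ]), 'tau': array([-0.0000e+00, -5.6340e+01,  1.2260e+00, -1.9345e+01,  1.1000e-02,
        1.1000e-02, -0.0000e+00]), 'eef_pos': array([223.758, 609.652, 255.366]), 'tool_rot': array([-3.14,  0.  ,  2.79]), 'force': array([ 0.15 , -0.075,  0.209]), 'torque': array([ 0.029,  0.038, -0.018]), 'gripper_force': np.float64(0.0), 'width': np.float64(85.426)}
top packer_yellow_mid 0.62 [257. 227. 278. 238.] z 50 top med [519.  70.  47.] rgb [109.  53. 134.]
top packer_yellow_mid 0.49 [205. 276. 218. 295.] z 49 top med [372. 219.  47.] rgb [188. 102. 125.]
top packer_yellow_mid 0.48 [223. 207. 229. 229.] z 49 top med [563. 181.  46.] rgb [172. 135.   9.]
top packer_green_mid 0.6 [195. 241. 213. 263.] z 49 top med [464. 249.  47.] rgb [ 33. 109.  56.]
top packer_blue_mid 0.58 [400. 253. 421. 272.] z 42 top med [ 448. -324.   40.] rgb [37. 36. 37.]
top packer_blue_mid 0.5 [178. 196. 188. 215.] z 49 top med [596. 308.  46.] rgb [ 
[... 1133 characters left out ...]
47 top med [432. 142.  45.] rgb [169.  45.  41.]
scene hub_thick 0.64 [236. 221. 269. 260.] z 61 top med [616. -71.  60.] rgb [62. 60. 59.]
scene hub_thin 0.95 [201. 269. 236. 318.] z 61 top med [ 756. -139.   60.] rgb [212. 204. 198.]
scene hub_thin 0.46 [359. 203. 375. 238.] z 46 top med [564. 184.  45.] rgb [159. 129.  38.]
scene keeper_tab 0.91 [156. 227. 206. 250.] z 60 top med [ 598. -247.   60.] rgb [163. 144. 126.]
scene keeper_tab 0.7 [236. 221. 272. 261.] z 61 top med [615. -71.  60.] rgb [64. 62. 61.]
scene stand 0.72 [154. 231. 235. 272.] z 61 top med [ 624. -149.   60.] rgb [138. 137. 129.]
scene stand 0.64 [346. 264. 398. 317.] z 74 top med [782. 141.  80.] rgb [195.  43.  36.]
```

View pics/top0.png

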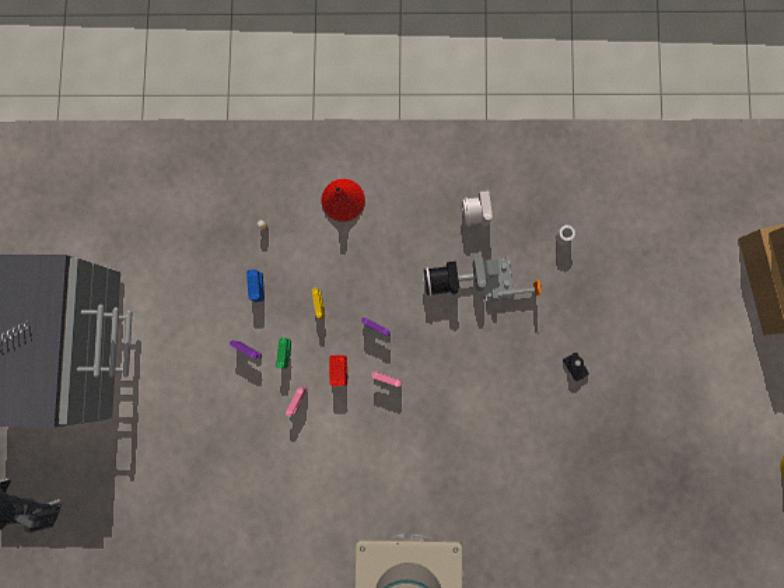

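View pics/scene0.png

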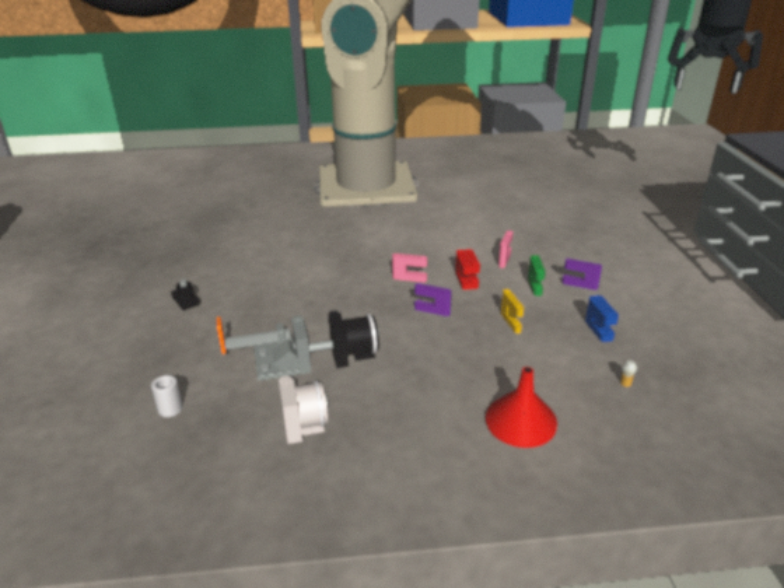

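The black hub is in the bay, so yellow and blue are the ones. Top picture: yellow is at about (318,303), blue at (255,285), the gap at about (467,277) and the tab at (538,287). The pink and purple pieces are look-alikes.

```bash
cat >> h.py <<'E'
def go(x,y,z,yaw=None):
    "shift in tool axes (cm) and spin (deg) from the measured pose to the wanted one"
    s=ctrl.read_state(); M=R.from_euler('xyz',s['tool_rot'])
    d=M.inv().apply(np.array([x,y,z])-s['eef_pos'])/10
    sp=0
    if yaw is not None:
        sp=-np.degrees((yaw-s['tool_rot'][2]+np.pi/2)%np.pi-np.pi/2)
    print('go',np.round(d,2),'spin',round(sp,1))
def rect(pts):
    r=cv2.minAreaRect(pts.astype(np.float32)); b=cv2.boxPoints(r)
    e=[b[1]-b[0],b[2]-b[1]]; e=sorted(e,key=np.linalg.norm); a=np.arctan2(e[1][1],e[1][0]); a=(a+np.pi/2)%np.pi-np.pi/2
    return np.round(r[0],1),np.round([np.linalg.norm(e[1]),np.linalg.norm(e[0])],1),round(a,3)
def colmask(im,col):
    h=cv2.cvtColor(im,cv2.COLOR_RGB2HSV); lo,hi={'yellow':((20,140,60),(32,255,255)),'blue':((102,120,40),(120,255,255)),'orange':((5,180,80),(16,255,255))}[col]
    return cv2.morphologyEx(cv2.inRange(h,lo,hi),cv2.MORPH_OPEN,np.ones((2,2)))>0
def meas(im,P,col,z0,z1,box=None):
    m=colmask(im,col)&(P[...,2]>z0)&(P[...,2]<z1)
    n,l,st,_=cv2.connectedComponentsWithStats(m.astype(np.uint8))
    if n<2: print(col,'none'); return
    k=1+np.argmax(st[1:,4]); p=P[l==k]; print(col,len(p),*rect(p[:,:2]),'zmed',np.median(p[:,2]).round(1)); return p
E
python3 - <<'E'
from h import *
print(np.round(ctrl.calibration('wrist')['mount'],2),ctrl.calibration('wrist')['vfov'],ctrl.finger_overhang)
for n in('top','scene'):
    P=np.load(n+'P.npy');im=np.load(n+'I.npy')
    meas(im,P,'yellow',35,55);meas(im,P,'blue',35,55);meas(im,P,'orange',45,70)
go(530,200,230,-3.0)
E
```

```text
[[  -0.     -0.95   -0.32   83.54]
 [   1.     -0.     -0.     -0.68]
 [   0.     -0.32    0.95 -117.23]
 [   0.      0.      0.      1.  ]] 61.04890118324824 25.0
yellow 83 [561.2 180.2] [54.2 10.7] 0.142 zmed 44.9
blue 155 [596.1 307.7] [56.8 20.2] 0.124 zmed 44.3
orange 20 [ 592.3 -250.8] [22.2  5.5] 0.097 zmed 60.1
yellow 135 [567.7 184.9] [51.6 13.5] 0.202 zmed 44.7
blue 225 [602.8 311.9] [54.8 23.5] 0.075 zmed 45.0
orange 27 [ 595.6 -245.9] [23.7  3.4] 0.064 zmed 55.8
go [-42.86 -27.96   2.63] spin -28.3
```

play_rows --pt "0 -46.6 -28.5 6.5 -28" --pt "0 -46.6 -28.5 6.5 -28" --pt "0 -46.6 -28.5 6.5 -28" --pt "0 -46.6 -28.5 6.5 -28" --pt "0 -46.6 -28.5 6.5 -28" --pt "0 -46.6 -28.5 6.5 -28" --pt "0 -46.6 -28.5 6.5 -28" --pt "0 -46.6 -28.5 6.5 -28" --pt "0 -46.6 -28.5 6.5 -28" --pt "0 -46.6 -28.5 6.5 -28"

```text
clock: 1.9
eef_pos: [533.5, 219.4, 197.3]
tool_rot: [3.141, 0.001, -3.005]
force: [1.3, 0.9, -0.3]
width: 85.4
gripper_force: 0.0
```

```bash
python3 - <<'E'
from h import *
go(564,182,190,-3.0)
E
```

```text
go [-2.51 -4.13  0.73] spin -0.3
```

play_rows --pt "0 -2.5 -4.1 0.7 0" --pt "0 -2.5 -4.1 0.7 0" --pt "0 -2.5 -4.1 0.7 0"

```text
clock: 2.2
eef_pos: [563.4, 182.2, 189.9]
tool_rot: [-3.141, -0.0, -3.008]
force: [-0.1, 0.5, 0.1]
width: 85.3
gripper_force: 0.0
```

```bash
python3 - <<'E'
from h import *
print(ctrl.read_state()['eef_pos'],ctrl.read_state()['tool_rot'])
im,d,P=cam('wrist');save('w1.png',im)
p=meas(im,P,'yellow',38,50);meas(im,P,'blue',38,50)
E
```

```text
[563.35001301 182.15409313 189.89172601] [-3.14132349e+00 -3.60822915e-04 -3.00849292e+00]
yellow 1030 [562.  183.9] [59.5 11. ] 0.181 zmed 43.8
blue 1939 [598.  310.9] [61.  23.4] 0.1 zmed 43.6
```

View pics/w1.png

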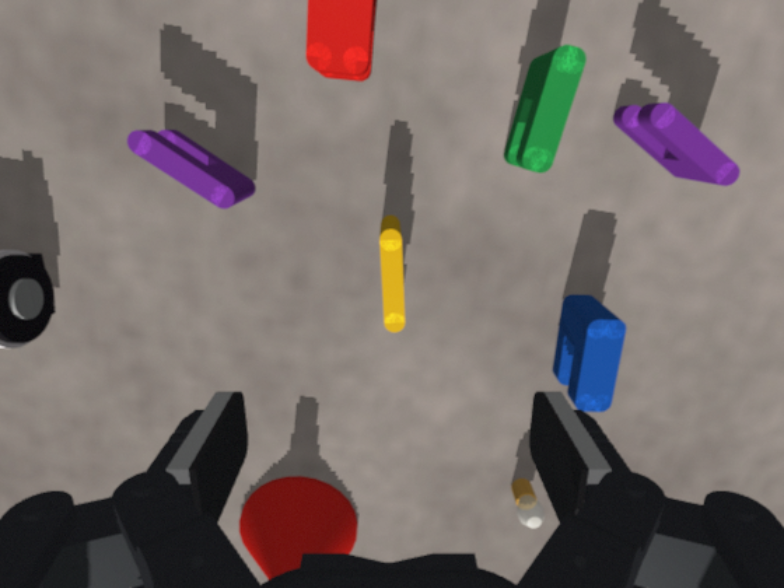

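Yellow is at (393,280), blue at (590,350), and the noses point away from the robot. Next I survey the stand from above.

```bash
python3 - <<'E'
from h import *
go(600,-110,210,-3.04)
E
```

```text
go [  0.28 -29.65  -2.01] spin 2.0
```

play_rows --pt "0 0.3 -29.6 -2 2" --pt "0 0.3 -29.6 -2 2" --pt "0 0.3 -29.6 -2 2" --pt "0 0.3 -29.6 -2 2" --pt "0 0.3 -29.6 -2 2" --pt "0 0.3 -29.6 -2 2" --pt "0 0.3 -29.6 -2 2" --pt "0 0.3 -29.6 -2 2" --pt "0 0.3 -29.6 -2 2"

```text
clock: 3.15
eef_pos: [600.2, -106.5, 210.3]
tool_rot: [3.14, 0.0, -3.036]
force: [0.3, 0.6, -0.4]
width: 85.4
gripper_force: 0.0
```

```bash
python3 - <<'E'
from h import *
s=ctrl.read_state();print(s['eef_pos'],s['tool_rot'])
im,d,P=cam('wrist');save('w2.png',im);np.save('w2P.npy',P);np.save('w2I.npy',im)
meas(im,P,'orange',50,68)
E
```

```text
[ 600.15462727 -106.52393802  210.30543209] [ 3.13970646e+00  1.54720236e-04 -3.03574862e+00]
orange 409 [ 593.3 -248.9] [25.7  5.8] 0.123 zmed 58.7
```

View pics/w2.png

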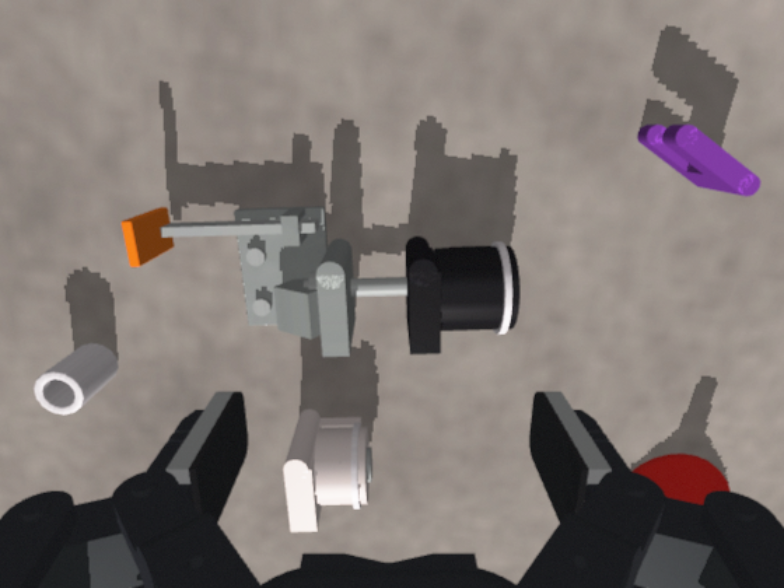

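The tab is at (148,237), the cheek at (335,300), the gap at u 352–408 with the axle at v≈287, and the black hub's flange at (423,300). The gap's floor looks like the table itself.

```bash
python3 - <<'E'
from h import *
P=np.load('w2P.npy');im=np.load('w2I.npy')
for n,(u0,u1,v0,v1) in {'cheek':(215,262,165,262),'flange':(285,318,165,262)}.items():
    Q=P[v0:v1,u0:u1].reshape(-1,3); q=Q[(Q[:,2]>52)&(Q[:,2]<68)]; print(n,len(q),rect(q[:,:2]),np.percentile(q[:,2],[5,50,95]).round(1))
    q=q[q[:,2]>np.median(q[:,2])-2.5]
    print(rect(q[:,:2]), 'xmin..max',q[:,0].min().round(1),q[:,0].max().round(1))
# axle: between, z 15..35
Q=P[185:225,258:288].reshape(-1,3); print('axle',len(Q),[ (rect(Q[(Q[:,2]>18)&(Q[:,2]<35)][:,:2]))], np.nanmax(Q[:,2]))
# bar
Q=P[145:185,120:215].reshape(-1,3); q=Q[(Q[:,2]>22)&(Q[:,2]<36)]; print('bar',rect(q[:,:2]),np.median(q[:,2]))
Q=P[100:400,300:520][...,2]; print('table',np.nanmedian(Q[Q<10]), 'floor', np.nanmedian(P[225:245,260:285,2]),np.nanmedian(P[170:195,260:285,2]))
E
```

```text
cheek 1402 (array([ 620.7, -136.6]), array([58.3, 16.2], dtype=float32), np.float32(0.134)) [57.5 59.7 60.8]
(array([ 620.7, -136.6]), array([58.3, 16.2], dtype=float32), np.float32(0.133)) xmin..max 591.8 650.3
flange 1598 (array([613.8, -82.8]), array([58.8, 20.6], dtype=float32), np.float32(0.138)) [54.9 59.6 60.7]
(array([614. , -84.3]), array([58.8, 17.6], dtype=float32), np.float32(0.137)) xmin..max 585.0 643.8
axle 1200 [(array([ 615.6, -109.4]), array([26.2, 11.7], dtype=float32), np.float32(-1.468))] 28.52489821765738
bar (array([ 588.4, -204.1]), array([85.8, 18. ], dtype=float32), np.float32(-1.41)) 27.868653951814224
table -0.3134497842028168 floor -0.2696521183721927 -0.27129299425467934
```

```bash
cat >> h.py <<'E'
O=np.array([619.,-128.7]);A=0.135
def st(x,y):
    c,s=np.cos(A),np.sin(A); return O+[c*x-s*y,s*x+c*y]
def inst(p):
    c,s=np.cos(A),np.sin(A); d=np.array(p)[:2]-O; return np.round([c*d[0]+s*d[1],-s*d[0]+c*d[1]],1)
E
python3 - <<'E'
from h import *
go(576,309,165,-3.04)
E
```

```text
go [-2.01 41.56  4.6 ] spin 0.3
```

play_rows --pt "0 -2 41.6 4.6 0" --pt "0 -2 41.6 4.6 0" --pt "0 -2 41.6 4.6 0" --pt "0 -2 41.6 4.6 0" --pt "0 -2 41.6 4.6 0" --pt "0 -2 41.6 4.6 0" --pt "0 -2 41.6 4.6 0" --pt "0 -2 41.6 4.6 0" --pt "0 -2 41.6 4.6 0" --pt "0 -2 41.6 4.6 0"

```text
clock: 4.2
eef_pos: [574.3, 313.4, 163.7]
tool_rot: [3.138, -0.001, -3.03]
force: [0.2, 0.7, -0.3]
width: 85.5
gripper_force: 0.0
```

```bash
python3 - <<'E'
from h import *
s=ctrl.read_state();print(s['eef_pos'],s['tool_rot'])
im,d,P=cam('wrist')
p=meas(im,P,'blue',40,50)
c,_,a=rect(p[:,:2]); g=c-22*np.array([np.cos(a),np.sin(a)]); print(g)
go(g[0],g[1],53.5,a)
E
```

```text
[574.26064738 313.39591595 163.66532091] [ 3.13805650e+00 -1.47634220e-03 -3.02952541e+00]
blue 2230 [597.5 311. ] [60.4 21.5] 0.095 zmed 43.7
[575.5991993  308.91314244]
go [-1.000e-02 -6.000e-02  1.103e+01] spin 0.7
```

play_rows --pt "0 0 0 5 0.7" --pt "0 0 0 9 0.7" --pt "0 0 0 11 0.7" --pt "0 0 0 11 0.7" --pt "1 0 0 11 0.7" --pt "1 0 0 11 0.7" --pt "1 0 0 11 0.7" --pt "1 0 0 11 0.7" --pt "1 0 0 11 0.7" --pt "1 0 0 11 0.7"

```text
clock: 5.25
eef_pos: [578.3, 306.7, 55.6]
tool_rot: [3.141, 0.002, -3.052]
force: [-1.1, 0.2, 6.5]
width: 20.3
gripper_force: 58.1
```

```bash
python3 - <<'E'
from h import *
s=ctrl.read_state();print(s['eef_pos'],s['tool_rot'],s['width'],s['gripper_force'])
E
```

```text
[578.25058263 306.69568037  55.55507519] [ 3.14060640e+00  1.72237413e-03 -3.05175890e+00] 20.327403755936928 58.123318115249276
```

```bash
python3 - <<'E'
from h import *
go(*st(-94.5,12),145,A)
E
```

```text
go [  9.33 -42.95  -9.  ] spin -2.6
```

play_rows --pt "1 0 0 -4 0" --pt "1 0 0 -8.5 0" --pt "1 9.3 -43 -9 -2.6" --pt "1 9.3 -43 -9 -2.6" --pt "1 9.3 -43 -9 -2.6" --pt "1 9.3 -43 -9 -2.6" --pt "1 9.3 -43 -9 -2.6" --pt "1 9.3 -43 -9 -2.6" --pt "1 9.3 -43 -9 -2.6" --pt "1 9.3 -43 -9 -2.6"

```text
clock: 6.25
eef_pos: [527.8, -92.8, 143.8]
tool_rot: [-3.141, -0.0, -3.006]
force: [1.3, -1.1, -1.7]
width: 20.4
gripper_force: 58.9
```

```bash
python3 - <<'E'
from h import *
go(*st(-94.5,12),145,A)
E
```

```text
go [ 0.9  -3.58 -0.12] spin 0.0
```

play_rows --pt "1 0.9 -3.5 0 0" --pt "1 0.9 -3.5 0 0" --pt "1 0.9 -3.5 0 0" --pt "1 0.9 -3.5 0 0"

```text
clock: 6.65
eef_pos: [524.4, -125.1, 143.7]
tool_rot: [3.14, 0.0, -3.005]
force: [0.4, 0.1, -2.0]
width: 20.8
gripper_force: 58.9
```

```bash
python3 - <<'E'
from h import *
im,d,P=cam('wrist'); s=ctrl.read_state();print(s['eef_pos'],s['tool_rot'],inst(s['eef_pos']));save('w3.png',im)
h=s['eef_pos'][2]
p=meas(im,P,'blue',h-16,h-4); c=rect(p[:,:2])[0]; print(inst(c), np.percentile(p[:,2],[5,50,95]))
go(*st(-94.5,12),60,A)
E
```

```text
[ 524.57688722 -124.73149665  143.77139923] [ 3.14051603e+00  2.54767517e-04 -3.00363888e+00] [-93.   16.6]
blue 5749 [ 543.9 -122.8] [62.4 21.6] 0.154 zmed 132.3
[-73.6  16. ] [130.97096622 132.29429097 133.4368259 ]
go [ 0.15 -0.47  8.38] spin 0.2
```

View pics/w3.png

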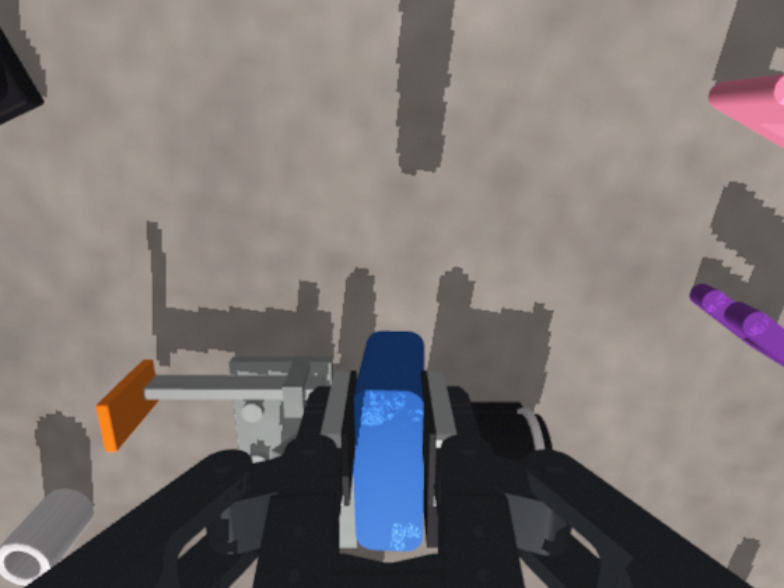

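play_rows --pt "1 0.15 -0.45 4 0.2" --pt "1 0.15 -0.45 7 0.2" --pt "1 0.15 -0.45 8.6 0.2" --pt "1 0.15 -0.45 8.6 0.2" --pt "1 0.15 -0.45 8.6 0.2"

```text
clock: 7.2
eef_pos: [523.7, -129.7, 57.5]
tool_rot: [3.141, -0.0, -3.007]
force: [-0.2, -0.1, -2.4]
width: 20.2
gripper_force: 59.9
```

```bash
python3 - <<'E'
from h import *
s=ctrl.read_state();print(inst(s['eef_pos']),s['eef_pos'][2],s['tool_rot'],s['force'])
go(*st(-41,12),57,A)
E
```

```text
[-94.5  11.9] 57.54390995926931 [ 3.14089821e+00 -2.02250187e-04 -3.00703584e+00] [-0.17607089 -0.0666129  -2.37338587]
go [-5.35  0.02  0.05] spin -0.0
```

play_rows --pt "1 -1 0 0.05 0" --pt "1 -1.6 0 0.05 0" --pt "1 -2.1 0 0.05 0" --pt "1 -2.5 0 0.05 0" --pt "1 -2.8 0 0.05 0" --pt "1 -3.1 0 0.05 0" --pt "1 -3.3 0 0.05 0" --pt "1 -3.3 0 0.05 0"

```text
clock: 8.0
eef_pos: [556.2, -126.4, 57.1]
tool_rot: [3.141, -0.0, -3.009]
force: [-1.5, 2.4, -2.2]
width: 20.2
gripper_force: 59.9
```

play_rows --pt "1 0 0.2 0 0" --pt "1 0 0.2 0 0" --pt "1 0 0.2 0 0"

```text
clock: 8.3
eef_pos: [556.1, -125.7, 57.4]
tool_rot: [-3.141, 0.001, -3.011]
force: [1.5, 0.2, -1.2]
width: 20.2
gripper_force: 59.9
```

```bash
python3 - <<'E'
from h import *
s=ctrl.read_state();print(inst(s['eef_pos']),s['eef_pos'][2],s['tool_rot'],s['force'])
E
```

```text
[-62.   11.5] 57.42496607058302 [-3.14086576e+00  5.61649186e-04 -3.01058276e+00] [ 1.47299727  0.1918774  -1.17345835]
```

play_rows --pt "1 -0.4 0.1 0 0" --pt "1 -0.8 0.1 0 0" --pt "1 -1.2 0.1 0 0" --pt "1 -1.5 0.1 0 0" --pt "1 -1.8 0.1 0 0" --pt "1 -2.0 0.1 0 0" --pt "1 -2.0 0.1 0 0"

```text
clock: 9.0
eef_pos: [575.9, -121.4, 57.2]
tool_rot: [3.142, 0.0, -3.01]
force: [0.9, -1.2, -1.4]
width: 20.1
gripper_force: 59.9
```

```bash
python3 - <<'E'
from h import *
s=ctrl.read_state();print(inst(s['eef_pos']),s['eef_pos'][2],s['tool_rot'],s['force'])
im,d,P=cam('wrist');save('w4.png',im)
p=meas(im,P,'blue',40,55);print(inst(rect(p[:,:2])[0]))
E
```

```text
[-41.7  13.1] 57.24455981605278 [ 3.14158539e+00  4.19025047e-04 -3.00986283e+00] [ 0.94792122 -1.16292068 -1.35287599]
blue 5905 [ 595.5 -118.9] [61.6 21.9] 0.14 zmed 46.5
[-22.   12.9]
```

View pics/w4.png

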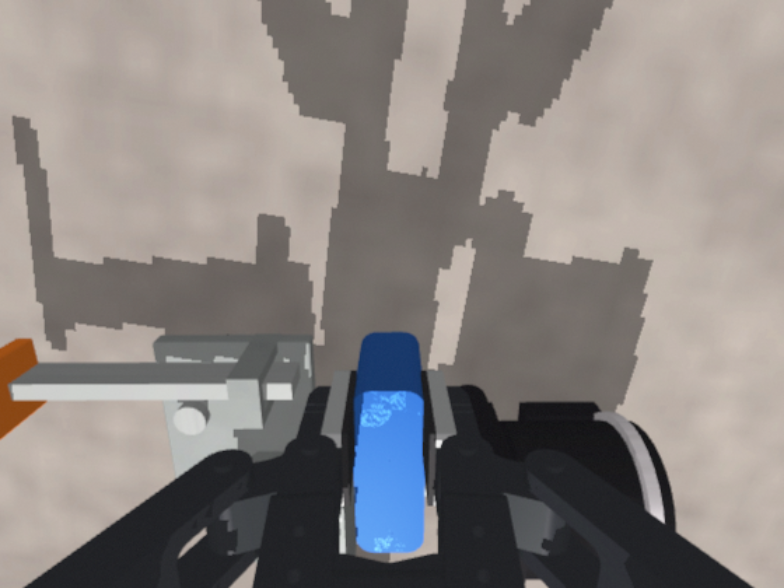

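The blue packer is started in the gap with its nose on the axle. I release it, back off, close the fingers and push from behind.

play_rows --pt "1 0 0 0.17 0" --pt "1 0 0 0.17 0" --pt "0.65 0 0 0.17 0" --pt "0.65 0 0 0.17 0" --pt "0.65 0 0 0.17 0" --pt "0.65 0 0 0.17 0"

```text
clock: 9.65
eef_pos: [575.6, -121.5, 55.7]
tool_rot: [-3.142, 0.0, -3.01]
force: [0.2, 0.3, -0.2]
width: 29.8
gripper_force: 0.0
```

play_rows --pt "0.65 1.5 0 0 0" --pt "0.65 3.2 0 0 0" --pt "0.65 3.6 0 0 0" --pt "1 3.6 0 0.8 0" --pt "1 3.6 0 0.8 0" --pt "1 3.6 0 0.8 0" --pt "1 3.6 0 0.8 0"

```text
clock: 10.35
eef_pos: [540.5, -126.0, 47.5]
tool_rot: [3.142, 0.001, -3.01]
force: [-0.6, -0.3, -0.9]
width: 0.4
gripper_force: 0.0
```

```bash
python3 - <<'E'
from h import *
s=ctrl.read_state();print(inst(s['eef_pos']),s['eef_pos'][2],s['force'],s['width'])
im,d,P=cam('wrist')
p=meas(im,P,'blue',38,50);print(inst(rect(p[:,:2])[0]))
go(*st(-41,12.5),48,A)
E
```

```text
[-77.4  13.3] 47.456853587200825 [-0.64532631 -0.30661395 -0.89421668] 0.3622003132006665
blue 496 [ 576.3 -121.6] [22.4  6.6] 0.131 zmed 43.6
[-41.4  12.8]
go [-3.65 -0.07 -0.05] spin -0.2
```

play_rows --pt "1 -1 0 0 0" --pt "1 -1.6 0 0 0" --pt "1 -2.0 -0.05 0 0" --pt "1 -2.4 -0.05 0 0" --pt "1 -2.7 -0.05 0 0" --pt "1 -3.0 -0.05 0 0" --pt "1 -3.2 -0.05 0 0" --pt "1 -3.3 -0.05 0 0" --pt "1 -3.3 -0.05 0 0"

```text
clock: 11.3
eef_pos: [572.9, -122.3, 47.5]
tool_rot: [-3.142, 0.001, -3.01]
force: [0.6, 0.1, -0.4]
width: 0.2
gripper_force: 0.0
```

```bash
python3 - <<'E'
from h import *
s=ctrl.read_state();print(inst(s['eef_pos']),s['eef_pos'][2],s['force'],s['width'])
E
```

```text
[-44.8  12.6] 47.548262990148245 [ 0.59655675  0.1370645  -0.39743286] 0.1974209090051114
```

play_rows --pt "1 -0.1 0 0 0" --pt "1 -0.2 0 0 0" --pt "1 -0.3 0 0 0" --pt "1 -0.35 0 0 0" --pt "1 -0.35 0 0 0"

```text
clock: 11.8
eef_pos: [576.3, -121.9, 47.5]
tool_rot: [-3.142, 0.0, -3.01]
force: [-1.0, 0.2, 0.5]
width: 0.0
gripper_force: 0.3
```

```bash
python3 - <<'E'
from h import *
s=ctrl.read_state();print(inst(s['eef_pos']),s['eef_pos'][2],s['force'],s['width'])
E
```

```text
[-41.4  12.5] 47.54003602921109 [-1.04368041  0.17000977  0.52311352] 0.023862159798239375
```

play_rows --pt "1 -0.05 0 0 0" --pt "1 -0.1 0 0 0" --pt "1 -0.15 0 0 0" --pt "1 -0.15 0 0 0"

```text
clock: 12.2
eef_pos: [577.1, -121.8, 47.5]
tool_rot: [3.142, -0.001, -3.01]
force: [-2.7, -1.0, 1.1]
width: 0.1
gripper_force: 1.2
```

play_rows --pt "1 3 0 0 0" --pt "1 5 0 -4 0" --pt "1 4 0 -9 0" --pt "1 1 0 -14 0" --pt "1 1 0 -14 0" --pt "0 1 0 -14 0"

```text
clock: 12.8
eef_pos: [570.2, -122.8, 189.5]
tool_rot: [-3.14, 0.006, -3.009]
force: [-0.3, -0.0, 0.4]
width: 13.0
gripper_force: 0.0
```

```bash
python3 - <<'E'
from h import *
s=ctrl.read_state();print(inst(s['eef_pos']),s['eef_pos'],s['tool_rot'])
im,d,P=cam('wrist');cv2.imwrite('pics/w5.png',im[100:320,120:460,::-1])
p=meas(im,P,'blue',41,47);print(inst(rect(p[:,:2])[0]))
g=np.array([562,183.9])-22*np.array([np.cos(.181),np.sin(.181)])
go(g[0],g[1],175,.181)
E
```

```text
[-47.6  12.5] [ 570.15920731 -122.75979156  189.50408643] [-3.14029931  0.00590888 -3.00926958]
blue 1711 [ 617.4 -115.9] [61.7 21.2] 0.121 zmed 43.7
[ 0.1 12.9]
go [-1.27 30.38  1.24] spin -2.8
```

View pics/w5.png

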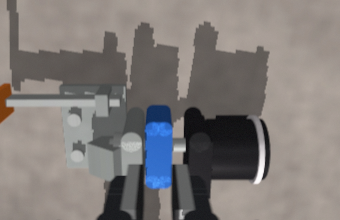

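Blue is home at stand x≈0 (crop (158,147)). Yellow is next.

play_rows --pt "0 -1.3 30.4 1.2 -2.8" --pt "0 -1.3 30.4 1.2 -2.8" --pt "0 -1.3 30.4 1.2 -2.8" --pt "0 -1.3 30.4 1.2 -2.8" --pt "0 -1.3 30.4 1.2 -2.8" --pt "0 -1.3 30.4 1.2 -2.8" --pt "0 -1.3 30.4 1.2 -2.8" --pt "0 -1.3 30.4 1.2 -2.8" --pt "0 -1.3 30.4 1.2 -2.8"

```text
clock: 13.75
eef_pos: [539.8, 177.7, 174.0]
tool_rot: [-3.139, -0.003, -2.963]
force: [0.3, -0.6, -0.1]
width: 85.3
gripper_force: 0.0
```

```bash
python3 - <<'E'
from h import *
im,d,P=cam('wrist')
p=meas(im,P,'yellow',40,50)
c,_,a=rect(p[:,:2]); g=c-23*np.array([np.cos(a),np.sin(a)]); print(g)
s=ctrl.read_state();print(s['eef_pos'],s['tool_rot'])
go(g[0],g[1],53.5,a)
E
```

```text
yellow 1076 [562.1 183.8] [60.3 10.9] 0.179 zmed 43.7
[539.46748886 179.70495014]
[540.25017872 177.20324391 174.40732322] [-3.13955295e+00 -2.56757041e-03 -2.96407926e+00]
go [ 0.    0.28 12.09] spin -0.1
```

play_rows --pt "0 0 0.2 5 0" --pt "0 0 0.2 10 0" --pt "0 0 0.2 12.1 0" --pt "0 0 0.2 12.1 0" --pt "0 0 0.2 12.1 0" --pt "1 0 0.2 12.1 0" --pt "1 0 0.2 12.1 0" --pt "1 0 0.2 12.1 0" --pt "1 0 0.2 12.1 0" --pt "1 0 0.2 12.1 0"

```text
clock: 14.8
eef_pos: [540.5, 182.2, 55.0]
tool_rot: [3.141, 0.001, -2.961]
force: [0.2, 1.0, 0.4]
width: 12.2
gripper_force: 3.3
```

play_rows --pt "1 0 0 0 0" --pt "1 0 0 0 0"

```text
clock: 15.0
eef_pos: [540.5, 182.2, 55.1]
tool_rot: [3.142, 0.001, -2.961]
force: [-1.1, -0.6, 5.8]
width: 10.2
gripper_force: 58.7
```

```bash
python3 - <<'E'
from h import *
s=ctrl.read_state();p=s['eef_pos'];print(p,s['tool_rot'],s['width'],s['gripper_force'],s['force'])
c=np.array([562.1,183.8]);print('local x',(p[:2]-c)@[np.cos(.179),np.sin(.179)])
go(*st(-97,29.3),145,A)
E
```

```text
[540.47506815 182.16317506  55.11025838] [ 3.14155306e+00  5.33561037e-04 -2.96100062e+00] 10.213845311965844 58.71555045247078 [-1.10663515 -0.60820238  5.78276558]
local x -21.570843213484412
go [  7.41 -28.62  -8.99] spin 2.6
```

play_rows --pt "1 0 0 -4 0" --pt "1 0 0 -8.5 0" --pt "1 7.4 -28.6 -9 2.6" --pt "1 7.4 -28.6 -9 2.6" --pt "1 7.4 -28.6 -9 2.6" --pt "1 7.4 -28.6 -9 2.6" --pt "1 7.4 -28.6 -9 2.6" --pt "1 7.4 -28.6 -9 2.6" --pt "1 7.4 -28.6 -9 2.6" --pt "1 7.4 -28.6 -9 2.6"

```text
clock: 16.0
eef_pos: [518.4, -114.0, 144.3]
tool_rot: [3.141, -0.0, -3.01]
force: [0.6, 0.6, -0.5]
width: 9.9
gripper_force: 58.9
```

play_rows --pt "1 0 0 0 0" --pt "1 0 0 0 0"

```text
clock: 16.2
eef_pos: [519.1, -110.5, 144.5]
tool_rot: [3.141, 0.0, -3.003]
force: [-0.0, -0.0, -0.1]
width: 10.3
gripper_force: 58.9
```

```bash
python3 - <<'E'
from h import *
im,d,P=cam('wrist'); s=ctrl.read_state();print(s['eef_pos'],s['tool_rot'],inst(s['eef_pos']))
h=s['eef_pos'][2]
p=meas(im,P,'yellow',h-16,h-4); print(inst(rect(p[:,:2])[0]), np.median(p[:,2]))
go(*st(-97,29.3),57,A)
E
```

```text
[ 519.07876312 -110.62734954  144.50261615] [ 3.14080463e+00 -2.46709440e-05 -3.00324085e+00] [-96.6  31.4]
yellow 2905 [ 539.8 -107.9] [62.3 11.6] 0.151 zmed 133.0
[-75.7  31.3] 133.0309730549228
go [ 0.04 -0.21  8.75] spin 0.2
```

play_rows --pt "1 0 -0.2 4 0.3" --pt "1 0 -0.2 7 0.3" --pt "1 0 -0.2 8.75 0.3" --pt "1 0 -0.2 8.75 0.3" --pt "1 0 -0.2 8.75 0.3" --pt "1 0 -0.2 8.75 0.3"

```text
clock: 16.85
eef_pos: [519.5, -113.7, 57.4]
tool_rot: [3.141, 0.001, -3.01]
force: [0.0, 0.1, -0.6]
width: 10.1
gripper_force: 61.0
```

```bash
python3 - <<'E'
from h import *
s=ctrl.read_state();print(s['eef_pos'],s['tool_rot'],inst(s['eef_pos']),s['force'])
E
```

```text
[ 519.53947481 -113.69743891   57.40537625] [ 3.14137166e+00  6.70172309e-04 -3.01031341e+00] [-96.5  28.3] [ 0.03032702  0.09698524 -0.57249399]
```

play_rows --pt "1 -0.8 0.1 0 0" --pt "1 -1.4 0.1 0 0" --pt "1 -1.7 0.1 0 0" --pt "1 -2.0 0.1 0 0" --pt "1 -2.3 0.1 0 0" --pt "1 -2.6 0.1 0 0" --pt "1 -2.9 0.1 0 0" --pt "1 -3.1 0.1 0 0"

```text
clock: 17.65
eef_pos: [550.3, -109.3, 57.1]
tool_rot: [3.141, 0.001, -3.011]
force: [-0.6, 2.1, 0.1]
width: 10.4
gripper_force: 61.0
```

```bash
python3 - <<'E'
from h import *
s=ctrl.read_state();print(s['tool_rot'],inst(s['eef_pos']),s['force'],s['torque'])
E
```

```text
[ 3.14135014e+00  7.14600398e-04 -3.01141540e+00] [-65.5  28.5] [-0.58539112  2.05262304  0.12965418] [0.363593   0.3533708  0.05408273]
```

play_rows --pt "1 -0.2 0.07 0 0" --pt "1 -0.4 0.07 0 0" --pt "1 -0.6 0.07 0 0" --pt "1 -0.8 0.07 0 0" --pt "1 -1.0 0.07 0 0" --pt "1 -1.2 0.07 0 0" --pt "1 -1.2 0.07 0 0"

```text
clock: 18.35
eef_pos: [562.1, -107.3, 57.1]
tool_rot: [-3.142, 0.001, -3.012]
force: [0.0, 1.0, -1.1]
width: 10.4
gripper_force: 61.0
```

```bash
python3 - <<'E'
from h import *
s=ctrl.read_state();print(s['tool_rot'],inst(s['eef_pos']),s['force'],s['torque'])
E
```

```text
[-3.14151982e+00  9.17358112e-04 -3.01159766e+00] [-53.5  28.9] [ 0.02808417  1.02051388 -1.12516584] [0.25480097 0.03436463 0.08057022]
```

Low forces; going on to about −42.5.

play_rows --pt "1 -0.2 0.02 0 0" --pt "1 -0.4 0.02 0 0" --pt "1 -0.6 0.02 0 0" --pt "1 -0.8 0.02 0 0" --pt "1 -1.0 0.02 0 0" --pt "1 -1.0 0.02 0 0"

```text
clock: 18.95
eef_pos: [572.0, -105.8, 57.1]
tool_rot: [-3.141, 0.001, -3.012]
force: [-0.3, 1.2, -1.9]
width: 10.5
gripper_force: 61.0
```

```bash
python3 - <<'E'
from h import *
im,d,P=cam('wrist')
s=ctrl.read_state();print(s['tool_rot'],inst(s['eef_pos']),s['force'],s['torque'])
p=meas(im,P,'yellow',40,50); print(inst(rect(p[:,:2])[0]))
p=meas(im,P,'blue',40,50); print(inst(rect(p[:,:2])[0]))
E
```

```text
[-3.14148985e+00  8.75488152e-04 -3.01165752e+00] [-43.6  29. ] [ 0.12786739  0.81003269 -1.94437598] [ 0.14053087 -0.08399232  0.00565796]
yellow 2968 [ 592.4 -103.6] [63.2 11.9] 0.121 zmed 46.6
[-23.   28.5]
blue 249 [ 618.3 -108.6] [25.3  4.2] 0.153 zmed 43.7
[ 2. 20.]
```

play_rows --pt "1 0 0 0.16 0" --pt "1 0 0 0.16 0" --pt "0.75 0 0 0.16 0" --pt "0.75 0 0 0.16 0" --pt "0.75 0 0 0.16 0" --pt "0.75 1.5 0 0.16 0" --pt "0.75 3.2 0 0.16 0" --pt "1 3.7 0 0.9 0" --pt "1 3.7 0 0.9 0" --pt "1 3.7 0 0.9 0"

```text
clock: 20.0
eef_pos: [535.6, -110.5, 47.9]
tool_rot: [3.141, 0.001, -3.012]
force: [-0.1, 0.5, 0.3]
width: -0.1
gripper_force: 0.0
```

```bash
python3 - <<'E'
from h import *
s=ctrl.read_state();print(s['tool_rot'],inst(s['eef_pos']),s['eef_pos'],s['force'],s['width'])
E
```

```text
[ 3.14149744e+00  9.15397332e-04 -3.01151551e+00] [-80.2  29.3] [ 535.62598369 -110.45982197   47.85466667] [-0.06397819  0.46250314  0.3448743 ] -0.05091654795361095
```

play_rows --pt "1 -1 0 0 0" --pt "1 -1.6 0 0 0" --pt "1 -2.0 0 0 0" --pt "1 -2.4 0 0 0" --pt "1 -2.7 0 0 0" --pt "1 -3.0 0 0 0" --pt "1 -3.2 0 0 0" --pt "1 -3.4 0 0 0" --pt "1 -3.6 0 0 0" --pt "1 -3.7 0 0 0"

```text
clock: 21.0
eef_pos: [571.7, -105.8, 48.1]
tool_rot: [3.142, 0.0, -3.012]
force: [-0.4, 0.1, 0.1]
width: -0.1
gripper_force: 0.2
```

play_rows --pt "1 -0.1 0 0 0" --pt "1 -0.2 0 0 0" --pt "1 -0.25 0 0 0" --pt "1 -0.25 0 0 0"

```text
clock: 21.4
eef_pos: [574.0, -105.5, 48.1]
tool_rot: [3.142, 0.0, -3.012]
force: [0.5, 0.2, -0.1]
width: 0.0
gripper_force: 0.0
```

```bash
python3 - <<'E'
from h import *
s=ctrl.read_state();print(s['tool_rot'],inst(s['eef_pos']),s['eef_pos'],s['force'],s['width'])
E
```

```text
[ 3.14157721e+00  2.08819930e-04 -3.01171462e+00] [-41.4  29.1] [ 574.02303782 -105.49032906   48.05918861] [ 0.45203902  0.18161483 -0.07844019] 0.026072695814417856
```

play_rows --pt "1 -0.05 0 0 0" --pt "1 -0.1 0 0 0" --pt "1 -0.1 0 0 0"

```text
clock: 21.7
eef_pos: [574.9, -105.4, 48.0]
tool_rot: [3.142, -0.0, -3.012]
force: [-1.1, -0.6, -0.1]
width: -0.0
gripper_force: 0.3
```

play_rows --pt "1 3 0 0 0" --pt "1 5 0 -4 0" --pt "1 4 0 -9 0" --pt "1 0 0 -14 0" --pt "1 0 0 -14 0" --pt "1 0 0 -14 0"

```text
clock: 22.3
eef_pos: [578.1, -105.0, 190.8]
tool_rot: [-3.14, 0.007, -3.011]
force: [0.6, 0.1, 0.1]
width: 0.3
gripper_force: 0.0
```

```bash
python3 - <<'E'
from h import *
s=ctrl.read_state();print(inst(s['eef_pos']),s['eef_pos'],s['tool_rot'])
im,d,P=cam('wrist');save('w6.png',im)
for c in('blue','yellow'):
    p=meas(im,P,c,41,47);print(inst(rect(p[:,:2])[0]))
p=meas(im,P,'orange',52,68)
if p is not None: print(inst(rect(p[:,:2])[0]))
E
```

```text
[-37.4  29. ] [ 578.06005053 -105.03850656  190.75815455] [-3.14022825  0.00721855 -3.01102985]
blue 1642 [ 616.3 -117.5] [59.1 21.5] 0.149 zmed 43.8
[-1.2 11.5]
yellow 769 [ 609.  -101.1] [48.1 11.2] 0.136 zmed 43.7
[-6.2 28.7]
orange 406 [ 592.9 -248.8] [25.4  5.9] 0.143 zmed 59.0
[ -42.  -115.5]
```

View pics/w6.png

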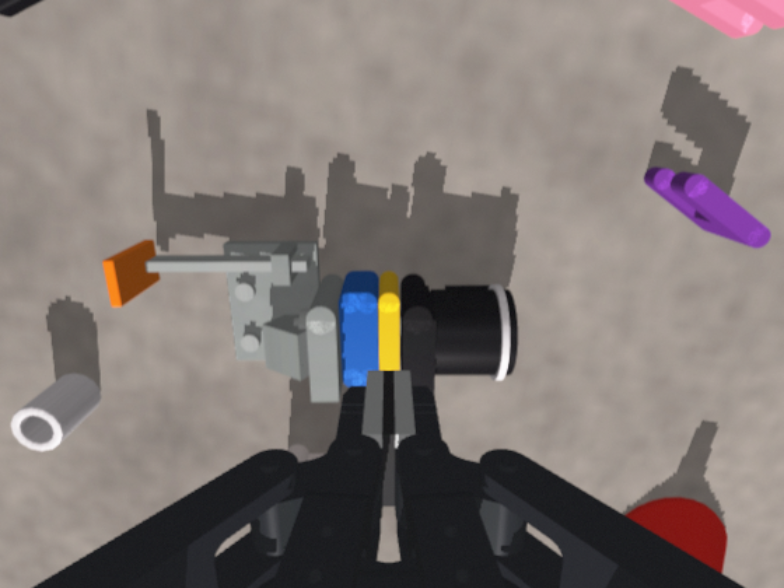

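Both tails line up at v≈290 and both packers are home. The tab is at (132,272), the bar is still open. Next I push the tab.

```bash
python3 - <<'E'
from h import *
go(*st(-41,-150),190,A); go(*st(-41,-150),62,A)
E
```

```text
go [  0.   -17.91  -0.13] spin -0.3
go [  0.02 -17.9   12.67] spin -0.3
```

play_rows --pt "1 0 -17.9 0 0" --pt "1 0 -17.9 0 0" --pt "1 0 -17.9 0 0" --pt "1 0 -17.9 0 0" --pt "1 0 -17.9 0 0" --pt "1 0 -17.9 5 0" --pt "1 0 -17.9 10 0" --pt "1 0 -17.9 12.7 0" --pt "1 0 -17.9 12.7 0" --pt "1 0 -17.9 12.7 0"

```text
clock: 23.35
eef_pos: [597.2, -281.7, 60.3]
tool_rot: [3.14, -0.002, -3.011]
force: [0.9, 0.0, 1.0]
width: 0.1
gripper_force: 0.0
```

```bash
python3 - <<'E'
from h import *
s=ctrl.read_state();print(inst(s['eef_pos']),s['eef_pos'],s['tool_rot'],s['force'])
im,d,P=cam('wrist')
p=meas(im,P,'orange',52,68)
if p is not None: print(inst(rect(p[:,:2])[0]))
E
```

```text
[ -42.2 -148.7] [ 597.19141859 -281.73596293   60.27032178] [ 3.13990000e+00 -2.13834242e-03 -3.01089046e+00] [0.8613213  0.03592824 0.96131346]
orange 778 [ 590.4 -250.3] [20.7  6.4] 0.138 zmed 59.2
[ -44.7 -116.6]
```

play_rows --pt "1 0 1 0 0" --pt "1 0 1.8 0 0" --pt "1 0 2.6 0 0" --pt "1 0 3.4 0 0" --pt "1 0 4.2 0 0" --pt "1 0 5 0 0" --pt "1 0 5.8 0 0" --pt "1 0 6.6 0 0" --pt "1 0 7.2 0 0" --pt "1 0 7.2 0 0"

```text
clock: 24.4
eef_pos: [588.4, -209.6, 60.8]
tool_rot: [3.14, -0.001, -3.01]
force: [-0.5, 0.2, -0.0]
width: 0.2
gripper_force: 0.0
```

```bash
python3 - <<'E'
from h import *
s=ctrl.read_state();print(inst(s['eef_pos']),s['eef_pos'],s['tool_rot'],s['force'])
im,d,P=cam('wrist')
p=meas(im,P,'orange',52,68)
if p is not None: print(inst(rect(p[:,:2])[0]))
E
```

```text
[-41.2 -76. ] [ 588.41206232 -209.58785006   60.82709946] [ 3.14004150e+00 -9.53444177e-04 -3.01005180e+00] [-0.53901241  0.16163572 -0.01083629]
orange 708 [ 581.9 -193.4] [19.2  6.1] 0.158 zmed 59.3
[-45.5 -59.1]
```

play_rows --pt "1 0 0.4 0 0" --pt "1 0 0.7 0 0" --pt "1 0 1.0 0 0" --pt "1 0 1.2 0 0" --pt "1 0 1.3 0 0" --pt "1 0 1.3 0 0"

```text
clock: 25.05
eef_pos: [586.9, -198.3, 61.0]
tool_rot: [3.141, -0.0, -3.012]
force: [0.3, -0.9, -0.5]
width: -0.1
gripper_force: 0.2
```

```bash
python3 - <<'E'
from h import *
s=ctrl.read_state();print(inst(s['eef_pos']),s['eef_pos'],s['tool_rot'],s['force'])
im,d,P=cam('wrist')
p=meas(im,P,'orange',52,68)
if p is not None: print(inst(rect(p[:,:2])[0]))
E
```

```text
[-41.2 -64.7] [ 586.92785353 -198.32376798   61.01273918] [ 3.14127339e+00 -2.70211220e-04 -3.01161133e+00] [ 0.28024968 -0.90208272 -0.52559619]
orange 668 [ 580.6 -182.6] [19.8  6.1] 0.143 zmed 59.3
[-45.3 -48.2]
```

play_rows --pt "1 0 0.1 0 0" --pt "1 0 0.2 0 0" --pt "1 0 0.25 0 0" --pt "1 0 0.25 0 0"

```text
clock: 25.5
eef_pos: [587.0, -197.1, 61.2]
tool_rot: [-3.14, 0.001, -3.012]
force: [0.8, -3.5, -2.1]
width: -0.1
gripper_force: 2.1
```

play_rows --pt "1 0 -1 0 0" --pt "1 0 -2.5 0 0" --pt "1 0 -2.5 -5 0" --pt "1 2 -2.5 -10 0" --pt "1 4 2 -13 0" --pt "1 4 4 -13 0" --pt "1 4 4 -13 0" --pt "1 4 4 -13 0"

```text
clock: 26.3
eef_pos: [542.2, -161.9, 191.6]
tool_rot: [-3.141, 0.001, -3.011]
force: [0.6, -0.5, -0.6]
width: -0.0
gripper_force: 0.0
```

```bash
python3 - <<'E'
from h import *
s=ctrl.read_state();print(inst(s['eef_pos']),s['eef_pos'])
im,d,P=cam('wrist');save('w7.png',im)
for c in('blue','yellow'):
    p=meas(im,P,c,41,47);print(inst(rect(p[:,:2])[0]))
p=meas(im,P,'orange',52,68)
if p is not None: print(inst(rect(p[:,:2])[0]))
E
```

```text
[-80.5 -22.5] [ 542.22309538 -161.87071672  191.56511523]
blue 1208 [ 617.  -116.8] [61. 21.] 0.186 zmed 43.7
[-0.4 12.1]
yellow 827 [615.  -99.6] [61.3 12.9] 0.15 zmed 43.7
[-0.  29.4]
orange 245 [ 584.1 -180.5] [26.3  5.3] 0.133 zmed 59.5
[-41.6 -46.6]
```

View pics/w7.png

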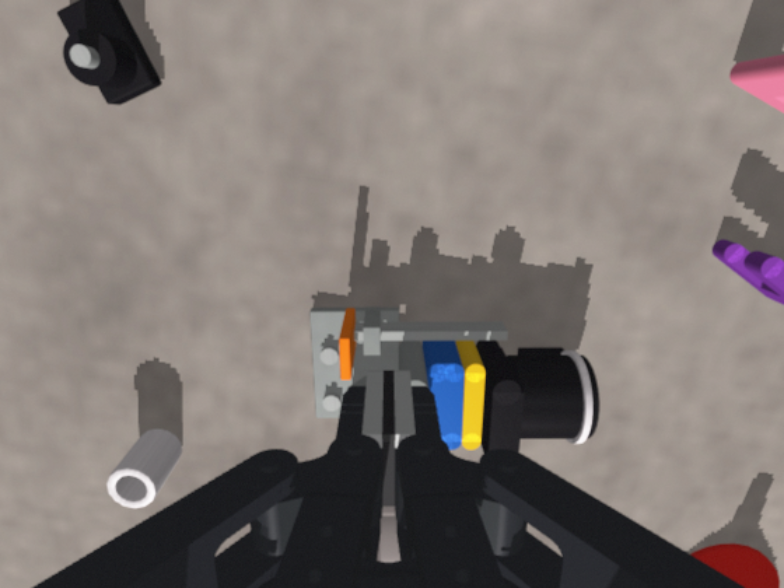

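The keeper is shut: the tab is at stand y −46.6, and the bar runs across both tails at (440,335). Both packers are home and the arm is clear, so I hand in.

```bash
python3 -c "
from cell import ctrl
print(ctrl.finish_job())"
```

```text
the job is handed in; nothing more can be done
None
```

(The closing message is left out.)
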